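Take a hardness reading on a tilted die-stone block

TASK

Take the blue gauge out of its rack by its head and press its tip on the white spot inside the black ring on the reddish-brown test block, with the gauge square to the block's sloping face, pushing gently until its spring plunger is about half-way in. The program finishes while the robot is still holding the gauge there, pressed and still; do not let go or put it back. Never push hard, do not shift the tilting table, and leave the red and green gauges, the crucible and the white cast where they are.

Things in the scene. Friction and masses are not known exactly. Their poses are not given: they have to be found in the camera images.
- gauge_blue: hardness gauge, blue collar and cap, 0.15 kg, hanging upright in a rack compartment; lift it 60 mm to clear. Origin: centre of the collar's underside; z up along the axis. Collar 36 mm across to z = +6 mm; black square head 26 x 26 mm (faces along own x, y), flat top at +52; steel barrel 22 mm across down to -40, then the spring plunger
- plunger_blue (a joint): travel of the blue gauge's spring plunger into its barrel, m: 0 is fully out, 0.012 fully in; spring 500 N/m (half-way, 0.006, is 3 N)
- blue_tip (a point): the very tip of the blue gauge's plunger: a dark ball 8 mm across on a brass rod 6 mm thick. It is on the gauge's axis, 56 mm below the gauge's origin (108 mm below the top of the head) while the plunger is out, and moves with the plunger; axes as the gauge's
- gauge_red: the same gauge with red collar and cap, same size and origin as the blue one; a bystander that stays in the rack
- gauge_green: the same gauge with green collar and cap, same size and origin as the blue one; a bystander that stays in the rack
- rack: fixed grey rack 70 x 250 x 70 mm; origin at the centre of its underside; its top plate (upper face at z = 70 mm) has three square openings of 29 mm in a row along own y, at y = -80, 0 and +80 mm; each holds one gauge, in any order, collar resting on the plate (the gauge's origin is then at z = 70 mm)
- stage: fixed stand of the tilting table: round grey base 104 mm across; origin at the centre of its underside; tilt axis along own y at z = 50 mm. It carries a round aluminium table 88 mm across with a reddish-brown test block 58 x 58 x 16 mm, held by four small jaws that stay 4 mm below its face
- table (a joint): tilt of the table and block, rad: 0 is level; larger tilts the block's face towards the stand's own -x (the robot's side). A stiff joint that must stay as found
- spot (a point): centre of the white spot (16 mm across) inside the black ring (21 mm across outside) in the middle of the test block's upper face, on the face; its z is the face's outward normal (up and towards the stand's -x), its y the tilt axis. The face is 34 mm from the tilt axis
- cast_full: white plaster dental cast 53 x 71 x 27 mm, a bystander; origin at the centre of its underside
- crucible: beige casting crucible, 51 mm across, 40 mm high, a bystander; origin at the centre of its underside

How it is judged:
By the outcome, as a careful person would: the job done as asked, in the order asked, and still so for the second after the job is handed in, while the arm keeps its last pose, push and grip.
It also fails if it takes over 32 s, if anything falls off the work surface, if the arm or the gripper's body presses on something with over 40 N, if the wrist force passes 120 N, or if a joint passes its speed limit or range.

ROBOT

A 7-joint arm with a two-finger parallel gripper is mounted at the origin on a cart in front of the work surface, level with it; the furniture and walls round the work are solid. World frame = base frame: x ahead of the robot, y to its left, z up, the work surface at z = 0. Lengths are in mm, angles in rad, forces in N, time in s.
With the tool pointing down it reaches from about 400 to 875 mm from the base axis. Payload 4.4 kg.
Tool frame: the origin (TCP) lies on the mounting face of the last link; the fingertips stand 173 mm ahead of it and the grasp point (between the pads) lies 155 mm ahead of it; z points along the fingers, y is the line along which they close (so a half turn about z gives the same grasp; the last joint's range is limited). The gripper opens to 85 mm and grips with 20 to 120 N. Pads are 22 mm wide; open, the fingers measure 114 mm over their backs; the gripper's body (76 mm by 85 mm) begins 54 mm behind the grasp point. The pads swing forward as they close: fully open they stand 13 mm farther back than shut.
Start: joints at [-1.371, 0.628, 0.038, 1.517, -0.027, 0.996, -0.02], TCP at [170.724, 627.191, 404.713] pointing down, gripper open.
Joint ranges: [-3.06, 3.06], [-0.37, 2.12], [-1.25, 1.32], [0.18, 2.47], [-1.1, 4.24], [0.23, 1.98], [-2.94, 2.94]. Speed limits (rad/s): [2.57, 2.57, 3.14, 3.14, 3.14, 3.14, 3.14].

INTERFACE

Orientations are given as [roll, pitch, yaw] about the fixed x, y, z axes, in that order (R = Rz(yaw) Ry(pitch) Rx(roll)).
In Python, from cell import * gives the robot as it stands. The module is installed in compiled form; this text tells all that it offers.
- The arm moves only by the tool jog_arm, never from a script. Its argument "steps" is a list of rows, each a list of 7 numbers: the opening, from -1 (shut) to 1 (fully open), so that 0 is half open, then the shift along the tool's x, y, z as a fraction of full scale, then the turn, a rotation vector about the tool's x, y, z as a fraction of full scale. A call has 1 to 10 rows; each row shifts and turns the commanded pose from where the row before left it, along the tool's axes as they then stand; what a row does not reach is not made up. Full scale, the value 1, is 500 mm for a shift and 2 rad for a turn. A row lasts 1/8 s, in which the tool goes at most 62.5 mm and 10.7 degrees, less where a joint would pass 70% of its speed; a pose out of reach is approached as far as the arm can. A call with a number of a shift or a turn outside -1 to 1 is refused whole. A call with a gripper value outside its range is refused whole. The fingers move at their own pace and stop on an object; the grip force is fixed at half the most. Time passes only in rows, so rows that do not move let the fingers close. It gives the time, the measured TCP pose, the force, the opening and the grip force at its end, in the units of the state.
- read_state(): the state, without advancing time (a new reading comes with each control period).
- get_image(name): name is "scene" or "top" or "wrist"; returns a dict with "pixels" (420x560x3 uint8, red, green, blue), "depth" (420x560 float32, mm along the optical axis (not along the pixel's ray), 0 where there is no reading), "vertical_fov" (degrees; the focal length in pixels is half the picture's height over the tangent of half this angle, whatever the lens; pixels are square), "cx", "cy" (the principal point, pixels), "R" (3x3) and "t" (3): a world point X has camera coordinates R X + t. Camera axes: x right, y down, z forward; pixel columns grow to the right and rows downward; lengths in mm; the calibration is good to about 2 mm. A picture is of the moment at which its call begins.
- finish_job(): hands the job in; it is judged then, once.
The state is a dict: "clock": time; "qpos": joint angles; "qd": joint speeds; "tau": joint torques, N m; "eef_pos": TCP position; "tool_rot": TCP orientation; "force": force on the tool from outside, world axes, zero at the start; "torque": the same for the moment, N m; "width": finger opening in mm; "gripper_force": force on a finger pad.
Only numpy, scipy, OpenCV 4.12 (cv2) and the standard library are available. Lean on these libraries where they do the work, as an engineer would, in place of code of your own. Each camera call takes 0.05 s, during which the arm holds its last target. There are 200 camera calls.

## Working session

There is one attempt and no reset: what is moved stays moved. The work goes in short steps, Python scripts to look and compute and a tool call to move; the robot and the scene stay as the last step left them, time stands still between calls to the robot, and variables do not carry over. Pictures are saved under pics/ and viewed, at most 10 in all, crops included, and the job is handed in when it is done.

Besides the shell and the picture viewer there is one more tool, called after "Request:" by a JSON object that holds its "api" and its "payload". jog_arm: Moves the arm, as the interface text tells. Shift numbers are shares of 500 mm and turn numbers shares of 2 rad, none past 1 either way. Its arguments: {"type":"object","properties":{"steps":{"type":"array"}},"required":["steps"]}

```bash
mkdir -p pics
cat > h.py <<'E'
from cell import *
import numpy as np, cv2
from scipy.spatial.transform import Rotation as Ro
def cloud(im):
    d=im["depth"];h,w=d.shape;f=h/2/np.tan(np.radians(im["vertical_fov"])/2)
    v,u=np.mgrid[:h,:w];P=np.stack([(u-im["cx"])/f*d,(v-im["cy"])/f*d,d],-1)
    return (P-np.array(im["t"]))@np.array(im["R"])
def save(im,n): cv2.imwrite("pics/"+n+".png",im["pixels"][...,::-1])
E
python3 - <<'E'
from h import *
s=read_state();print({k:np.round(v,3) for k,v in s.items()})
for n in("scene","top"):
    im=get_image(n);save(im,n+"0");np.savez(n+"0.npz",**im)
    print(n,im["vertical_fov"],np.round(im["R"],2).tolist(),im["t"])
E
```

```text
{'clock': np.float64(0.0), 'qpos': array([-1.371,  0.629,  0.038,  1.518, -0.027,  0.996, -0.02 ]), 'qd': array([ 0.001, -0.002,  0.   , -0.001, -0.   , -0.001,  0.   ]), 'tau': array([ 1.0000e-03, -5.6341e+01,  1.2260e+00, -1.9344e+01,  1.1000e-02,
        1.1000e-02, -0.0000e+00]), 'eef_pos': array([170.637, 626.884, 403.789]), 'tool_rot': array([-3.14 ,  0.   ,  2.876]), 'force': array([-0.919, -0.525,  0.746]), 'torque': array([ 0.01 , -0.015, -0.004]), 'gripper_force': np.float64(0.0), 'width': np.float64(85.608)}
scene 52.28334970661331 [[-0.78, -0.62, 0.0], [-0.32, 0.4, -0.86], [0.54, -0.67, -0.51]] [409.99636643 260.6942248  596.79495181]
top 50.291373152065674 [[-0.01, -1.0, -0.01], [-0.99, 0.01, -0.16], [0.16, 0.0, -0.99]] [   2.32518901  546.51178647 1082.49191918]
```

View pics/scene0.png

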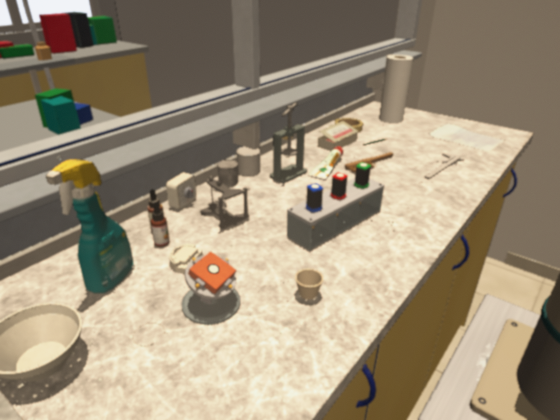

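View pics/top0.png

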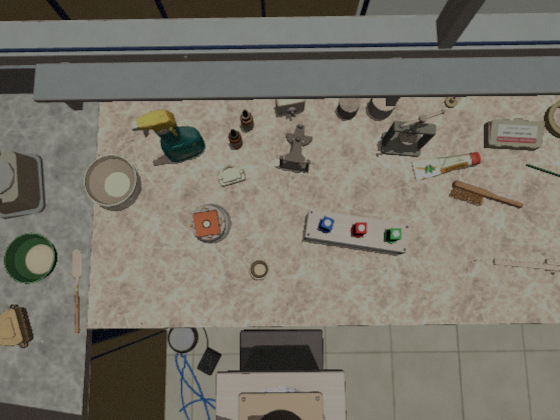

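The scene view shows the stage with its orange block at (212,272), white spot at (213,269), and the rack with the blue gauge at (314,195), red and green beyond it. In the top view blue is at (327,224), the block at (207,224) and the crucible at (259,270).

Run:
```python
from h import *
for n in("top","scene"):
    im=dict(np.load(n+"0.npz"));P=cloud(im);hsv=cv2.cvtColor(im["pixels"],cv2.COLOR_RGB2HSV);H,S,V=[hsv[...,i].astype(int) for i in range(3)]
    print(n)
    reg=(P[...,0]>300)&(P[...,0]<700)&(abs(P[...,1])<400)&(P[...,2]>20)&(im["depth"]>0)
    b=reg&(H>105)&(H<128)&(S>120)&(V>50)&(P[...,1]<0)
    q=P[b];print("blue",len(q),q.mean(0).round(1),np.percentile(q,[3,50,97],axis=0).round(1).tolist())
    bt=q[q[:,2]>q[:,2].max()-6]; print(" top",len(bt),bt.mean(0).round(1),cv2.minAreaRect(bt[:,:2].astype(np.float32)))
    r=reg&(P[...,2]>64)&(P[...,2]<75)&(P[...,1]<0)
    q=P[r]; 
    c,k=cv2.connectedComponents(r.astype(np.uint8)),0
    rc=cv2.minAreaRect(q[:,:2].astype(np.float32));print("rack",len(q),rc,q[:,2].mean())
    k=reg&((H<14)|(H>172))&(S>130)&(V>90)&(P[...,1]>0)&(P[...,2]>50)
    q=P[k];print("block",len(q),q.mean(0).round(1))
    for _ in range(3):
        c=q.mean(0);U=np.linalg.svd(q-c,full_matrices=False)[2][2];U*=np.sign(U[2]);d=abs((q-c)@U);q=q[d<4]
    print(" n",U.round(3),"tilt",np.degrees(np.arccos(U[2])),"az",np.degrees(np.arctan2(-U[1],-U[0])),d.mean(),len(q))
    cc=q.mean(0);w=reg&(S<90)&(V>130)&(np.linalg.norm(P-cc,axis=-1)<15)
    print(" spot",w.sum(),P[w].mean(0).round(1)); rr=np.argwhere(w);print(rr.mean(0))
    e1=np.cross([0,1,0],U);e1/=np.linalg.norm(e1);e2=np.cross(U,e1)
    print(" rect",cv2.minAreaRect(np.c_[(q-cc)@e1,(q-cc)@e2].astype(np.float32)))
```

```text
top
blue 96 [ 501.9 -113.4  108.8] [[489.5, -127.8, 73.2], [500.1, -111.6, 119.5], [517.6, -101.2, 124.6]]
 top 45 [ 505.  -116.   122.2] ((504.37762451171875, -115.85308074951172), (24.260181427001953, 24.155559539794922), 69.81937408447266)
rack 2336 ((526.574462890625, -141.43121337890625), (384.3338317871094, 160.57102966308594), 57.57017517089844) 69.72652475274359
block 489 [512.  172.8  81.5]
 n [-0.345 -0.049  0.937] tilt 20.39034033471409 az 8.023775649166192 1.5157068328968641 468
 spot 28 [511.2 173.1  81.5]
[223.5        206.21428571]
 rect ((-0.47353172302246094, 0.3186779022216797), (58.41267395019531, 56.404998779296875), 7.744758129119873)
scene
blue 48 [ 500.4 -106.7  111.4] [[491.1, -118.6, 76.1], [497.4, -105.8, 121.6], [515.8, -99.1, 123.2]]
 top 37 [ 502.  -107.   121.7] ((502.4109191894531, -106.84637451171875), (27.04948616027832, 16.915510177612305), 27.544849395751953)
rack 1432 ((526.9928588867188, -133.82553100585938), (390.16754150390625, 162.56649780273438), 53.86906051635742) 70.07302004390593
block 927 [510.5 180.1  81.8]
 n [-0.344 -0.037  0.938] tilt 20.2678174760328 az 6.052206563908039 0.8768704842883568 856
 spot 70 [512.7 175.   83.6]
[268.5 213. ]
 rect ((1.8418521881103516, -2.0933761596679688), (59.45719528198242, 58.362876892089844), 7.448876857757568)
```

Request:
{"api": "jog_arm", "payload": {"steps": [[1, -0.09, -0.07, 0, 0, 0, 0], [1, -0.09, -0.07, 0, 0, 0, 0], [1, -0.09, -0.07, 0, 0, 0, 0], [1, -0.09, -0.07, 0, 0, 0, 0], [1, -0.09, -0.07, 0, 0, 0, 0], [1, -0.09, -0.07, 0, 0, 0, 0], [1, -0.09, -0.07, 0, 0, 0, 0], [1, -0.09, -0.07, 0, 0, 0, 0], [1, -0.08, -0.06, 0, 0, 0, 0], [1, 0, 0, 0, 0, 0, 0]]}}

```text
clock: 1.35
eef_pos: [477.6, 218.6, 404.5]
tool_rot: [-3.14, 0.002, 2.867]
force: [0.1, 0.2, 0.8]
width: 85.6
gripper_force: 0.0
```

Run:
```python
from h import *
im=get_image("wrist");save(im,"w1");np.savez("w1.npz",**im);s=read_state()
np.savez("w1s.npz",**s)
R=Ro.from_euler("xyz",s["tool_rot"]).as_matrix()
C=-np.array(im["R"]).T@im["t"]
print(s["eef_pos"],s["tool_rot"],"cam in tool",R.T@(C-s["eef_pos"]),(R.T@np.array(im["R"]).T).round(3).tolist(),im["vertical_fov"])
```

```text
[476.07843564 221.19249105 404.38441622] [-3.14080704e+00 -2.35339191e-04  2.87135700e+00] cam in tool [75.99919923 -1.05222149 31.71054626] [[-0.004, -0.952, -0.305], [1.0, -0.004, -0.001], [-0.0, -0.305, 0.953]] 64.65055916964278
```

View pics/w1.png

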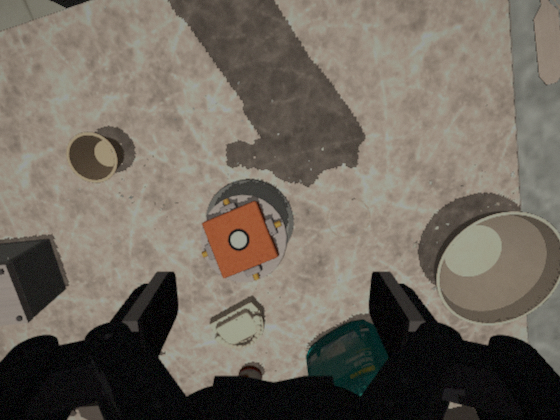

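The wrist view shows the block centred about (240,240), with the white spot and ring at (238,239); crucible at (96,157), cast at (240,325) and the rack's corner at lower left.

```bash
cat >> h.py <<'E'
def spot(im,guess):
    P=cloud(im);hsv=cv2.cvtColor(im["pixels"],cv2.COLOR_RGB2HSV);H,S,V=[hsv[...,i].astype(int) for i in range(3)]
    near=np.linalg.norm(P-guess,axis=-1)<60
    k=near&((H<14)|(H>172))&(S>130)&(V>90)&(P[...,2]>50)
    q=P[k]
    for _ in range(4):
        c=q.mean(0);U=np.linalg.svd(q-c,full_matrices=False)[2][2];U*=np.sign(U[2]);d=abs((q-c)@U);q=q[d<3]
    e1=np.cross([0,1,0],U);e1/=np.linalg.norm(e1);e2=np.cross(U,e1)
    rc=cv2.minAreaRect(np.c_[(q-c)@e1,(q-c)@e2].astype(np.float32))
    w=near&(S<90)&(V>130)&(np.linalg.norm(P-c,axis=-1)<15)
    m=cv2.morphologyEx(w.astype(np.uint8),cv2.MORPH_OPEN,np.ones((2,2)))
    v,u=np.argwhere(w).mean(0);f=210/np.tan(np.radians(im["vertical_fov"])/2)
    r=np.array(im["R"]).T@[(u-im["cx"])/f,(v-im["cy"])/f,1];C=-np.array(im["R"]).T@im["t"]
    X=C+r*((c-C)@U)/(r@U)
    print("n",U.round(3),"tilt",np.degrees(np.arccos(U[2])).round(2),"az",np.degrees(np.arctan2(-U[1],-U[0])).round(2),"resid",d.mean().round(2),len(q))
    print("rect",rc,"centre",(c+e1*rc[0][0]+e2*rc[0][1]).round(1)); print("spot",w.sum(),(u,v),X.round(1))
    return X,U
E
python3 - <<'E'
from h import *
im=dict(np.load("w1.npz"));spot(im,[512,174,82])
s=read_state();print(s["qpos"],s["eef_pos"])
R=Ro.from_euler("xyz",s["tool_rot"]).as_matrix()
# aim: TCP so that camera looks at blue
yaw=s["tool_rot"][2]
d=np.array([503,-113,404])-s["eef_pos"];print("shift tool",R.T@d/500)
E
```

```text
n [-0.34  -0.049  0.939] tilt 20.07 az 8.28 resid 0.57 3152
rect ((-0.19909286499023438, -0.9508705139160156), (57.45051574707031, 57.8515625), 7.2324538230896) centre [510.4 175.8  80.7]
spot 204 (np.float64(238.2450980392157), np.float64(239.30882352941177)) [510.6 175.5  80.8]
[-0.53248392  0.45069499  0.0630665   1.86608419 -0.03675892  0.82663627
  0.84978421] [476.07843564 221.19249105 404.38441622]
shift tool [-0.23032031 -0.62975332  0.00120937]
```

Request:
{"api": "jog_arm", "payload": {"steps": [[1, -0.038, -0.105, 0.02, 0, 0, 0], [1, -0.038, -0.105, 0.02, 0, 0, 0], [1, -0.038, -0.105, 0.02, 0, 0, 0], [1, -0.038, -0.105, 0.02, 0, 0, 0], [1, -0.038, -0.105, 0.02, 0, 0, 0], [1, -0.038, -0.105, 0.02, 0, 0, 0], [1, 0, 0, 0, 0, 0, 0], [1, 0, 0, 0, 0, 0, 0]]}}

```text
clock: 2.4
eef_pos: [502.5, -109.1, 344.5]
tool_rot: [3.14, -0.001, 2.878]
force: [0.0, 1.6, -0.8]
width: 85.3
gripper_force: 0.0
```

Run:
```python
from h import *
im=get_image("wrist");save(im,"w2");np.savez("w2.npz",**im);s=read_state()
print(s["eef_pos"],s["tool_rot"],s["qpos"])
P=cloud(im)
k=(im["depth"]>0)&(P[...,2]>112)&(P[...,2]<135)&(P[...,0]>420)&(P[...,0]<600)&(P[...,1]<-60)
n,l,st,_=cv2.connectedComponentsWithStats(k.astype(np.uint8))
for i in range(1,n):
    if st[i][4]<60: continue
    q=P[l==i];z=np.median(q[:,2]);q=q[abs(q[:,2]-z)<4];print(st[i],z,im["pixels"][l==i].mean(0).round(),cv2.minAreaRect(q[:,:2].astype(np.float32)))
```

```text
[ 502.66807841 -108.54475306  344.64777355] [ 3.14015333e+00 -6.69132641e-04  2.87907581e+00] [ 0.11953882  0.5202202   0.05673496  1.95732334 -0.04806833  0.66583643
  1.51488779]
[ 242  215   46   47 1699] 120.98339046045375 [42. 55. 77.] ((503.5215759277344, -113.85697937011719), (25.96599769592285, 26.162322998046875), 64.9306411743164)
[ 115  227   54   47 1786] 120.75621461254241 [136.  62.  57.] ((490.8899230957031, -192.07859802246094), (26.49028205871582, 26.37579917907715), 88.52154541015625)
[   0  237   50   46 1718] 120.56296695874292 [ 62. 103.  68.] ((476.3978271484375, -271.2823181152344), (27.367191314697266, 26.08403205871582), 86.62040710449219)
```

View pics/w2.png

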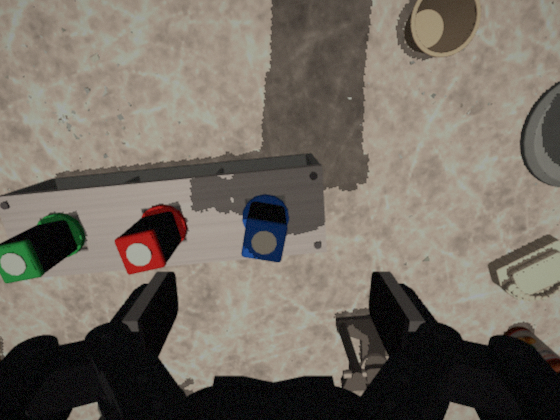

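The wrist view shows the blue cap at (265,243), red at (139,252) and green at (13,262). The blue head is turned only a few degrees from the fingers.

```bash
cat >> h.py <<'E'
def head(im,g,z0=122):
    P=cloud(im);k=(im["depth"]>0)&(abs(P[...,2]-z0)<3.5)&(np.linalg.norm(P[...,:2]-g,axis=-1)<26)
    v,u=np.nonzero(k);f=210/np.tan(np.radians(im["vertical_fov"])/2);A=np.array(im["R"]);C=-A.T@im["t"]
    r=np.c_[(u-im["cx"])/f,(v-im["cy"])/f,np.ones(len(u))]@A
    X=(C+r*((z0-C[2])/r[:,2])[:,None])[:,:2]
    best=[]
    for a in range(0,90):
        c,s=np.cos(np.radians(a)),np.sin(np.radians(a));Y=X@np.array([[c,-s],[s,c]])
        lo,hi=np.percentile(Y,[1,99],axis=0);best.append(((hi-lo).sum(),a,hi-lo,np.array([[c,-s],[s,c]])@((lo+hi)/2)))
    best.sort(key=lambda b:b[0]);return len(X),best[:3]
E
python3 - <<'E'
from h import *
im=dict(np.load("w2.npz"))
for g in([503.5,-114],[491,-192],[476.5,-271]):print(head(im,g))
E
```

```text
(1565, [(np.float64(50.12571641383508), 66, array([24.94650584, 25.17921057]), array([ 502.66668359, -113.57810996])), (np.float64(50.12988074725331), 64, array([24.92462678, 25.20525397]), array([ 502.6424398 , -113.59131873])), (np.float64(50.13058465825746), 65, array([24.94346546, 25.18711919]), array([ 502.66556304, -113.57445379]))])
(1535, [(np.float64(50.44702025957048), 88, array([25.35774966, 25.0892706 ]), array([ 489.96518314, -190.71708391])), (np.float64(50.47917378435048), 89, array([25.38919301, 25.08998077]), array([ 489.95989765, -190.7247259 ])), (np.float64(50.496751228022674), 0, array([25.09636976, 25.40038147]), array([ 489.9455839 , -190.72521379]))])
(1348, [(np.float64(50.39275315090299), 85, array([25.40457988, 24.98817327]), array([ 475.66990967, -268.86508399])), (np.float64(50.41317114981297), 84, array([25.25970144, 25.15346971]), array([ 475.68362841, -268.77174033])), (np.float64(50.48872272005738), 83, array([25.19075701, 25.29796571]), array([ 475.69764181, -268.66245994]))])
```

Request:
{"api": "jog_arm", "payload": {"steps": [[0.2, -0.003, -0.01, 0, 0, 0, 0], [0.2, 0, 0, 0.01, 0, 0, 0.087], [0.2, 0, 0, 0.03, 0, 0, 0], [0.2, 0, 0, 0, 0, 0, 0], [0.2, 0, 0, 0, 0, 0, 0]]}}

```text
clock: 3.08
eef_pos: [502.7, -115.9, 324.5]
tool_rot: [3.142, -0.0, 2.704]
force: [0.2, 0.9, 0.5]
width: 51.4
gripper_force: 0.0
```

Run:
```python
from h import *
im=get_image("wrist");save(im,"w3");np.savez("w3.npz",**im);s=read_state()
print(s["eef_pos"],s["tool_rot"],np.degrees(s["tool_rot"][2]),s["width"])
n,b=head(im,[502.7,-113.7]);print(n,b)
R=Ro.from_euler("xyz",s["tool_rot"]).as_matrix()
print("shift mm",R.T@(np.r_[b[0][3],255]-s["eef_pos"]))
```

```text
[ 502.70793454 -116.01567778  324.73028536] [ 3.14143475e+00 -2.66606731e-06  2.70317051e+00] 154.8802615824581 51.570177532851496
1912 [(np.float64(50.60120715178712), 67, array([25.15404227, 25.44716489]), array([ 502.7873256 , -113.43640211])), (np.float64(50.652134938491955), 66, array([25.08415619, 25.56797875]), array([ 502.79005338, -113.41041557])), (np.float64(50.700297656869125), 65, array([25.0192933 , 25.68100435]), array([ 502.74179291, -113.49582605]))]
shift mm [ 1.02286347  2.35802589 69.73066131]
```

View pics/w3.png

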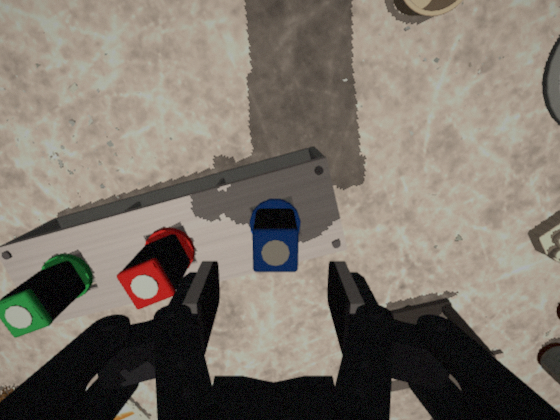

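The blue head (275,250) lies square between the fingers, with the red gauge clear of the left finger.

Request:
{"api": "jog_arm", "payload": {"steps": [[0.2, 0.002, 0.005, 0.02, 0, 0, 0], [0.2, 0, 0, 0.05, 0, 0, 0], [0.2, 0, 0, 0.05, 0, 0, 0], [0.2, 0, 0, 0.02, 0, 0, 0], [0.2, 0, 0, 0, 0, 0, 0], [-1, 0, 0, 0, 0, 0, 0], [-1, 0, 0, 0, 0, 0, 0], [-1, 0, 0, 0, 0, 0, 0], [-1, 0, 0, 0, 0, 0, 0], [-1, 0, 0, 0, 0, 0, 0]]}}

```text
clock: 4.38
eef_pos: [503.1, -113.5, 255.6]
tool_rot: [3.141, 0.002, 2.702]
force: [-0.7, -1.1, 6.7]
width: 25.4
gripper_force: 59.1
```

Request:
{"api": "jog_arm", "payload": {"steps": [[-1, 0, 0, -0.02, 0, 0, 0], [-1, 0, 0, -0.04, 0, 0, 0], [-1, 0, 0, -0.05, 0, 0, 0], [-1, 0, 0, -0.06, 0, 0, 0], [-1, 0, 0, -0.05, 0, 0, 0], [-1, 0, 0, 0, 0, 0, 0], [-1, 0, 0, 0, 0, 0, 0]]}}

```text
clock: 5.25
eef_pos: [502.3, -113.2, 364.1]
tool_rot: [-3.141, -0.001, 2.702]
force: [0.1, -0.1, -2.6]
width: 25.8
gripper_force: 58.9
```

Run:
```python
from h import *
s=read_state();print(s["eef_pos"],s["tool_rot"],s["width"],s["force"])
for n in("wrist","scene"):
    im=get_image(n);save(im,n+"4");np.savez(n+"4.npz",**im)
a=cv2.imread("pics/wrist4.png");b=cv2.imread("pics/scene4.png")[100:310,160:440];b=cv2.resize(b,(520,390))
cv2.imwrite("pics/c4.png",np.hstack([cv2.resize(a,(280,210),interpolation=cv2.INTER_AREA),b[:210*1]]) if 0 else b)
```

```text
[ 502.28099035 -113.23633748  364.11100012] [-3.14132166e+00 -1.30525814e-03  2.70192530e+00] 25.838300943351975 [ 0.10754836 -0.08492131 -2.59683646]
```

View pics/c4.png

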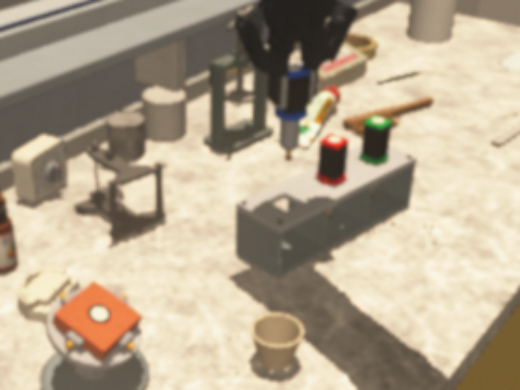

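View pics/wrist4.png

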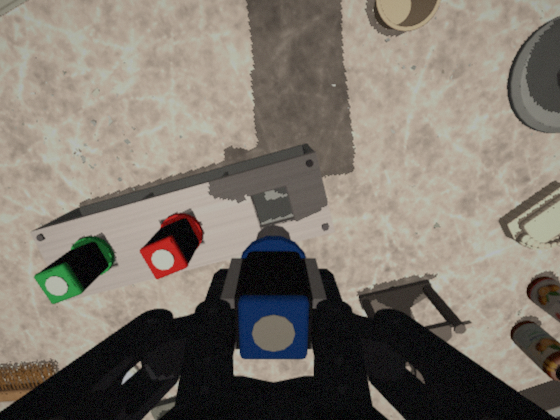

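The scene crop shows the blue gauge clear of the rack, hanging upright in the fingers; red and green are still in place. In the wrist view its cap is at (273,325), square between the pads.

Run:
```python
from h import *
s=read_state();p=s["eef_pos"];R=Ro.from_euler("xyz",s["tool_rot"]).as_matrix()
im=dict(np.load("wrist4.npz"));T=(cloud(im)-p)@R
hsv=cv2.cvtColor(im["pixels"],cv2.COLOR_RGB2HSV);v,u=np.mgrid[:420,:560]
k=(im["depth"]>0)&(u>240)&(u<306)&(v>300)&(v<355)
q=T[k];print(len(q),np.percentile(q,[3,50,97],axis=0).round(1).tolist())
z=np.median(q[:,2]);q=q[abs(q[:,2]-z)<3];c=q.mean(0);U=np.linalg.svd(q-c,full_matrices=False)[2][2];print("cap",c.round(1),"n",U.round(3))
# whole cap extents
k=(im["depth"]>0)&(abs(T[...,2]-z)<4)&(abs(T[...,0])<25)&(abs(T[...,1])<12.0)
q=T[k];print("ext",np.percentile(q,[1,99],axis=0).round(1).tolist())
# barrel slices: wrist and scene
for n in("wrist","scene"):
    im=dict(np.load(n+"4.npz"));T=(cloud(im)-p)@R
    for a,b in((135,155),(155,178),(180,188),(188,196),(196,204),(204,212),(214,226),(228,234),(234,245)):
        m=(im["depth"]>0)&(T[...,2]>a)&(T[...,2]<b)&(np.hypot(T[...,0],T[...,1])<30)
        if m.sum()>3:print(n,a,b,m.sum(),T[m].mean(0).round(1),np.percentile(T[m],[3,97],axis=0).round(1).tolist())
im=dict(np.load("scene4.npz"));C=-np.array(im["R"]).T@im["t"];print("scene cam dir in tool",(lambda d:d/np.linalg.norm(d))(R.T@(C-p)))
```

```text
3487 [[-10.7, -10.4, 132.6], [1.0, 0.8, 133.9], [11.0, 12.1, 135.2]]
cap [  0.7   0.9 133.9] n [ 0.014 -0.003 -1.   ]
ext [[-13.5, -11.6, 132.4], [12.2, 11.7, 137.5]]
wrist 135 155 3954 [  9.1   1.  143.2] [[-8.3, -22.6, 135.2], [12.3, 24.6, 154.1]]
wrist 155 178 2078 [ 11.    1.1 163.7] [[7.4, -22.9, 155.4], [12.3, 25.1, 175.8]]
wrist 180 188 529 [ 13.    0.9 181.5] [[7.7, -13.3, 180.1], [16.7, 15.6, 184.9]]
wrist 196 204 16 [  9.6   1.2 203.1] [[9.2, -1.6, 202.0], [10.1, 4.0, 203.8]]
wrist 204 212 141 [  8.4   1.3 208.4] [[5.2, -7.1, 204.8], [10.0, 9.4, 211.9]]
wrist 214 226 108 [  7.9   1.2 217.1] [[2.9, -8.1, 214.2], [9.9, 10.5, 220.4]]
scene 135 155 263 [  7.7   5.8 144.9] [[-4.3, -23.5, 135.4], [11.8, 27.8, 154.3]]
scene 155 178 219 [  7.9   6.  165.1] [[-3.3, -21.8, 155.7], [11.7, 26.8, 177.4]]
scene 180 188 38 [  9.3   7.5 182.5] [[-5.5, -10.0, 180.2], [16.0, 18.9, 184.9]]
scene 188 196 37 [  4.2   5.4 192.2] [[-5.7, -5.1, 188.5], [9.1, 12.2, 195.6]]
scene 196 204 43 [  4.    5.4 200.2] [[-6.4, -5.7, 196.4], [9.4, 11.4, 203.8]]
scene 204 212 40 [  4.5   5.3 208.2] [[-3.1, -6.6, 204.5], [8.5, 12.1, 211.7]]
scene 214 226 39 [  3.9   5.1 218.5] [[-2.8, -4.0, 214.2], [7.9, 11.9, 224.3]]
scene 228 234 9 [ -1.4   2.3 231.4] [[-4.0, -0.2, 229.0], [0.4, 4.2, 233.6]]
scene 234 245 7 [ -0.6   1.8 236.7] [[-2.0, -2.5, 234.6], [1.3, 5.4, 238.5]]
scene cam dir in tool [ 0.82439005  0.52868796 -0.20216351]
```

Request:
{"api": "jog_arm", "payload": {"steps": [[-1, 0.03, 0.036, -0.01, 0, 0, 0], [-1, 0.061, 0.072, -0.01, 0, 0, 0], [-1, 0.061, 0.072, -0.002, 0, 0, 0], [-1, 0.061, 0.072, 0, 0, 0, 0], [-1, 0.061, 0.072, 0, 0, 0, 0], [-1, 0.061, 0.072, 0, 0, 0, 0], [-1, 0.03, 0.036, 0, -0.032, -0.049, 0], [-1, 0, 0, 0, -0.032, -0.049, 0], [-1, 0, 0, 0, -0.031, -0.049, 0], [-1, 0, 0, 0, 0, 0, 0]]}}

```text
clock: 6.6
eef_pos: [428.2, 159.6, 374.6]
tool_rot: [2.95, 0.29, 2.675]
force: [1.1, 0.8, -1.9]
width: 25.2
gripper_force: 61.9
```

```bash
cat >> h.py <<'E'
def plan(S,n,gap,tip=np.array([-.8,0,241.9])):
    s=read_state();R=Ro.from_euler("xyz",s["tool_rot"]).as_matrix();p=s["eef_pos"]
    print("eef",p.round(1),"toolz",R[:,2].round(4),"F",s["force"].round(2),"w",s["width"].round(1),"t",s["clock"])
    ax=np.cross(R[:,2],-n);rot=R.T@ax*1.0
    print("err deg",np.degrees(np.linalg.norm(ax)).round(2),"rot share",(rot/2).round(4))
    R2=R@Ro.from_rotvec(rot).as_matrix()
    goal=S+gap*n-R2@tip
    print("shift mm in new frame",(R2.T@(goal-p)).round(2),"old frame",(R.T@(goal-p)).round(2))
    tw=p+R@tip;d=tw-S;print("tip",tw.round(1),"above",(d@n).round(2),"lateral in tool",(R.T@(d-(d@n)*n)).round(2))
E
python3 - <<'E'
from h import *
S=np.array([510.3,174.5,80.8]);n=np.array([-.3407,-.0449,.939]);n/=np.linalg.norm(n)
plan(S,n,30)
im=get_image("wrist");save(im,"w5");np.savez("w5.npz",**im)
try: spot(im,S)
except Exception as e: print(e)
E
```

```text
Traceback (most recent call last):
  File "h.py", line 38, in plan
    print("eef",p.round(1),"toolz",R[:,2].round(4),"F",s["force"].round(2),"w",s["width"].round(1),"t",s["clock"])
                                                                               ^^^^^^^^^^^^^^^^
AttributeError: 'float' object has no attribute 'round'
```

```bash
sed -i 's/s\["width"\].round(1)/s["width"]/' h.py
python3 - <<'E'
from h import *
S=np.array([510.3,174.5,80.8]);n=np.array([-.3407,-.0449,.939]);n/=np.linalg.norm(n)
plan(S,n,30)
im=get_image("wrist");save(im,"w5");np.savez("w5.npz",**im)
try: spot(im,S)
except Exception as e: print(e)
E
```

```text
eef [428.2 159.6 374.6] toolz [ 0.336   0.044  -0.9408] F [ 1.05  0.8  -1.89] w 25.20730851191072 t 6.6
err deg 0.29 rot share [-0.0015 -0.0021 -0.    ]
shift mm in new frame [22.08 -8.84 32.65] old frame [21.95 -8.74 32.77]
tip [510.2 169.9 147.2] above 62.65 lateral in tool [-21.08   8.12  -0.11]
n [-0.342 -0.05   0.938] tilt 20.24 az 8.26 resid 0.56 4082
rect ((0.9085750579833984, -0.7282943725585938), (57.458892822265625, 57.692073822021484), 7.45925760269165) centre [510.2 175.7  80.7]
spot 227 (np.float64(264.4273127753304), np.float64(180.43612334801762)) [512.1 175.2  81.3]
```

View pics/w5.png

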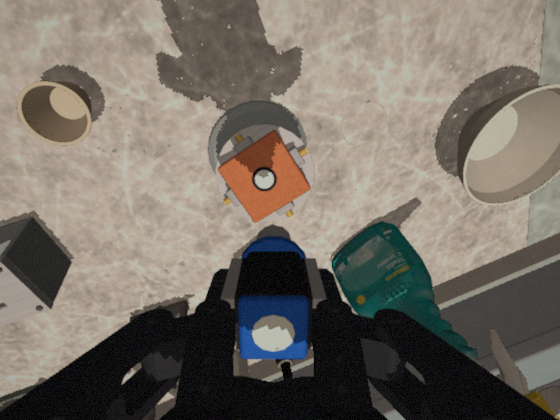

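The spot is at (264,180) in the wrist view, the block unobstructed and the cap at (273,333).

Run:
```python
from h import *
S=np.array([510.9,175.3,80.9]);n=np.array([-.3414,-.0462,.9388]);n/=np.linalg.norm(n)
plan(S,n,28,np.array([-.8,1.1,241.9]))
```

```text
eef [429.3 160.  375.1] toolz [ 0.3382  0.0455 -0.94  ] F [ 1.07  0.4  -1.35] w 25.137534270738197 t 6.65
err deg 0.2 rot share [-0.001  -0.0014  0.    ]
shift mm in new frame [ 22.83 -10.3   34.86] old frame [ 22.73 -10.22  34.94]
tip [512.2 171.6 148.2] above 62.86 lateral in tool [-22.16   9.79  -0.08]
```

Request:
{"api": "jog_arm", "payload": {"steps": [[-1, 0.015, -0.007, 0.02, -0.001, -0.0015, 0], [-1, 0.02, -0.009, 0.03, 0, 0, 0], [-1, 0.01, -0.004, 0.02, 0, 0, 0], [-1, 0, 0, 0, 0, 0, 0], [-1, 0, 0, 0, 0, 0, 0], [-1, 0, 0, 0, 0, 0, 0], [-1, 0, 0, 0, 0, 0, 0]]}}

```text
clock: 7.52
eef_pos: [421.5, 159.7, 345.4]
tool_rot: [2.962, 0.29, 2.674]
force: [-0.9, -0.7, -1.6]
width: 25.8
gripper_force: 61.8
```

Run:
```python
from h import *
S=np.array([510.9,175.3,80.9]);n=np.array([-.3414,-.0462,.9388]);n/=np.linalg.norm(n)
im=get_image("wrist");save(im,"w6");np.savez("w6.npz",**im);sc=get_image("scene");np.savez("s6.npz",**sc);tp=get_image("top");np.savez("t6.npz",**tp)
a=cv2.resize(im["pixels"][120:270,170:370],(400,300),interpolation=cv2.INTER_CUBIC);b=cv2.resize(sc["pixels"][180:300,140:300],(400,300),interpolation=cv2.INTER_CUBIC)
cv2.imwrite("pics/c6.png",np.hstack([a,b])[...,::-1])
plan(S,n,0,np.array([-.8,1.1,241.9]))
try: X,U=spot(im,S);plan(X,n,0,np.array([-.8,1.1,241.9]))
except Exception as e: print(e)
```

```text
eef [421.3 159.6 345.3] toolz [ 0.3315  0.0329 -0.9429] F [-0.8   0.43 -1.34] w 24.821807718577652 t 7.675
err deg 0.98 rot share [-0.0083 -0.0019 -0.    ]
shift mm in new frame [ 7.54 -1.27 37.58] old frame [ 7.39 -0.65 37.62]
tip [502.6 168.2 117.6] above 37.59 lateral in tool [-6.6  -2.75  0.02]
n [-0.343 -0.049  0.938] tilt 20.25 az 8.09 resid 0.54 4144
rect ((3.7759475708007812, -2.732372283935547), (57.26580810546875, 57.88261795043945), 7.575612545013428) centre [510.2 175.7  80.7]
spot 325 (np.float64(277.6461538461538), np.float64(203.24923076923076)) [510.8 175.4  80.8]
eef [421.3 159.6 345.3] toolz [ 0.3315  0.0329 -0.9429] F [-0.8   0.43 -1.34] w 24.821807718577652 t 7.675
err deg 0.98 rot share [-0.0083 -0.0019 -0.    ]
shift mm in new frame [ 7.72 -1.22 37.59] old frame [ 7.57 -0.6  37.64]
tip [502.6 168.2 117.6] above 37.61 lateral in tool [-6.78 -2.8   0.02]
```

View pics/c6.png

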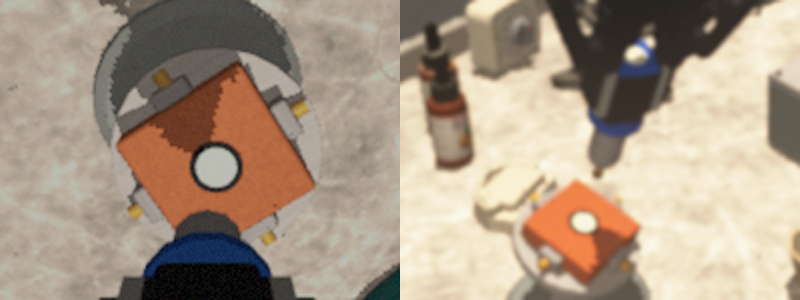

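Left (wrist crop): the spot is at (217,166), just ahead of the barrel; right (scene crop): the tip hovers at (597,175), above the block and a little short of the spot at (585,222).

Request:
{"api": "jog_arm", "payload": {"steps": [[-1, 0.007, -0.001, 0.012, -0.004, -0.001, 0], [-1, 0.008, -0.001, 0.012, -0.004, -0.001, 0], [-1, 0, 0, 0.01, 0, 0, 0], [-1, 0, 0, 0, 0, 0, 0], [-1, 0, 0, 0, 0, 0, 0], [-1, 0, 0, 0, 0, 0, 0]]}}

```text
clock: 8.43
eef_pos: [420.3, 162.5, 327.0]
tool_rot: [2.946, 0.294, 2.673]
force: [-0.5, -0.9, -1.3]
width: 25.2
gripper_force: 61.8
```

Run:
```python
from h import *
S=np.array([510.8,175.4,80.8]);n=np.array([-.342,-.048,.9385]);n/=np.linalg.norm(n)
plan(S,n,0,np.array([-.8,1.1,241.9]));print(read_state()["qpos"].round(3))
for i in range(3):
    im=get_image("wrist");np.savez("w7.npz",**im);s=read_state();print(s["eef_pos"].round(2),s["tool_rot"].round(4))
# gauge in hand and spot, in tool frame from the camera mount seen earlier
p=s["eef_pos"];R=Ro.from_euler("xyz",s["tool_rot"]).as_matrix();T=(cloud(im)-p)@R
for a,b in((140,155),(155,165),(204,212),(214,224)):
    m=(im["depth"]>0)&(T[...,2]>a)&(T[...,2]<b)&(abs(T[...,0])<16)&(abs(T[...,1])<15)
    q=T[m];print(a,b,m.sum(),np.percentile(q,[2,50,98],axis=0).round(1).tolist() if m.sum() else 0)
m=(abs(T[...,2]-134)<3)&(abs(T[...,0])<20)&(abs(T[...,1])<11);q=T[m];c=q.mean(0);print("cap",c.round(1),np.linalg.svd(q-c,full_matrices=False)[2][2].round(3))
spot(im,S)
```

```text
eef [420.3 162.5 327. ] toolz [ 0.3414  0.0455 -0.9388] F [-0.54 -0.95 -1.3 ] w 25.247701501901027 t 8.425
err deg 0.15 rot share [-0.0013  0.0002  0.    ]
shift mm in new frame [ 0.23 -0.52 20.73] old frame [ 0.24 -0.47 20.73]
tip [504.  174.2 100.3] above 20.72 lateral in tool [-0.34 -0.09  0.  ]
[-0.305  0.444 -0.232  2.286  1.199  0.239 -0.519]
[420.28 162.55 326.99] [2.9456 0.2938 2.6734]
[420.26 162.51 326.98] [2.9457 0.2939 2.6734]
[420.26 162.51 326.94] [2.9457 0.2938 2.6734]
140 155 1573 [[10.6, -14.4, 140.5], [12.1, 0.2, 146.5], [12.8, 14.3, 154.7]]
155 165 766 [[10.7, -14.4, 155.2], [12.1, 0.2, 159.8], [12.7, 14.3, 164.8]]
204 212 129 [[5.9, -7.1, 205.0], [9.3, 1.2, 208.4], [10.4, 9.0, 211.9]]
214 224 122 [[3.5, -8.4, 214.1], [9.0, 0.9, 216.9], [10.5, 10.6, 220.3]]
cap [  1.   -0.  134.4] [ 0.022 -0.01  -1.   ]
n [-0.342 -0.049  0.938] tilt 20.22 az 8.2 resid 0.53 4035
rect ((6.634492874145508, -3.793834686279297), (57.197044372558594, 57.63828659057617), 7.127424240112305) centre [510.3 175.7  80.7]
spot 294 (np.float64(274.02721088435374), np.float64(217.62925170068027)) [510.4 175.8  80.7]
```

Request:
{"api": "jog_arm", "payload": {"steps": [[-1, 0.001, 0, 0.006, -0.0012, 0, 0], [-1, 0, 0, 0.012, 0, 0, 0], [-1, 0, 0, 0.012, 0, 0, 0], [-1, 0, 0, 0, 0, 0, 0], [-1, 0, 0, 0, 0, 0, 0], [-1, 0, 0, 0, 0, 0, 0]]}}

```text
clock: 9.32
eef_pos: [424.9, 163.4, 312.8]
tool_rot: [2.943, 0.294, 2.673]
force: [-0.1, 0.2, -1.5]
width: 25.6
gripper_force: 61.8
```

```bash
cat > m.py <<'E'
from h import *
S=np.array([510.6,175.6,80.8]);n=np.array([-.342,-.048,.9385]);n/=np.linalg.norm(n)
F=[]
for i in range(4):
    im=get_image("wrist");F.append(read_state()["force"])
F=np.array(F);print("Fn",(F@n).round(2),"mean",F.mean(0).round(2))
plan(S,n,-6,np.array([-.8,1.1,241.9]));print(read_state()["qpos"].round(3))
E
python3 m.py
```

```text
Fn [-0.55 -1.75 -1.12 -1.59] mean [-0.37  0.68 -1.43]
eef [424.9 163.4 312.7] toolz [ 0.3421  0.0477 -0.9384] F [-0.14  0.54 -1.71] w 25.60935657346358 t 9.525
err deg 0.02 rot share [-0.0001  0.0001 -0.    ]
shift mm in new frame [-0.03 -0.32 11.58] old frame [-0.03 -0.32 11.58]
tip [508.8 175.5  86.1] above 5.58 lateral in tool [-0.03  0.26 -0.  ]
[-0.291  0.481 -0.25   2.288  1.372  0.24  -0.688]
```

Request:
{"api": "jog_arm", "payload": {"steps": [[-1, 0, -0.0005, 0.008, 0, 0, 0], [-1, 0, 0, 0.008, 0, 0, 0], [-1, 0, 0, 0, 0, 0, 0], [-1, 0, 0, 0, 0, 0, 0], [-1, 0, 0, 0, 0, 0, 0]]}}

```text
clock: 10.15
eef_pos: [427.6, 163.5, 305.2]
tool_rot: [2.943, 0.294, 2.673]
force: [0.2, -0.3, 1.2]
width: 25.5
gripper_force: 61.9
```

```bash
python3 m.py
```

```text
Fn [-0.1   0.12 -0.15  0.5 ] mean [-0.37 -0.   -0.04]
eef [427.6 163.6 305.1] toolz [ 0.3421  0.0477 -0.9385] F [-0.91 -0.63  0.17] w 25.185484038820935 t 10.35
err deg 0.02 rot share [-0.0001  0.0001  0.    ]
shift mm in new frame [-0.04 -0.09  3.56] old frame [-0.04 -0.09  3.56]
tip [511.5 175.7  78.5] above -2.44 lateral in tool [-0.01  0.03 -0.  ]
[-0.288  0.5   -0.251  2.288  1.454  0.24  -0.767]
```

Request:
{"api": "jog_arm", "payload": {"steps": [[-1, 0, 0, 0.004, 0, 0, 0], [-1, 0, 0, 0.003, 0, 0, 0], [-1, 0, 0, 0, 0, 0, 0], [-1, 0, 0, 0, 0, 0, 0], [-1, 0, 0, 0, 0, 0, 0]]}}

```text
clock: 10.98
eef_pos: [428.8, 163.7, 301.8]
tool_rot: [2.943, 0.294, 2.673]
force: [-1.3, 0.3, 1.7]
width: 25.4
gripper_force: 62.0
```

```bash
python3 m.py
python3 - <<'E'
from h import *
sc=get_image("scene");w=get_image("wrist")
b=cv2.resize(sc["pixels"][195:315,140:300],(400,300),interpolation=cv2.INTER_CUBIC);a=cv2.resize(w["pixels"][120:345,130:430],(400,300))
cv2.imwrite("pics/c8.png",np.hstack([a,b])[...,::-1])
spot(w,[510.6,175.6,80.8])
s=read_state();p=s["eef_pos"];R=Ro.from_euler("xyz",s["tool_rot"]).as_matrix();T=(cloud(w)-p)@R
m=(abs(T[...,2]-134)<2.5)&(abs(T[...,0])<10)&(abs(T[...,1])<10);q=T[m];c=q.mean(0);print("cap",c.round(1),np.linalg.svd(q-c,full_matrices=False)[2][2].round(3))
E
```

```text
Fn [2.2  1.73 2.36 1.59] mean [-0.82 -0.1   1.79]
eef [428.8 163.7 301.8] toolz [ 0.3421  0.0476 -0.9385] F [0.15 0.15 1.75] w 25.45823037869914 t 11.175
err deg 0.02 rot share [-0.0001  0.0001  0.    ]
shift mm in new frame [-0.01 -0.1   0.01] old frame [-0.01 -0.1   0.01]
tip [512.7 175.9  75.2] above -5.99 lateral in tool [-0.05  0.03  0.  ]
[-0.288  0.509 -0.25   2.288  1.488  0.24  -0.801]
n [-0.343 -0.049  0.938] tilt 20.25 az 8.1 resid 0.52 4500
rect ((8.513568878173828, -4.782741546630859), (57.27044677734375, 58.0037956237793), 7.150588035583496) centre [510.3 175.6  80.7]
spot 0 (np.float64(nan), np.float64(nan)) [nan nan nan]
cap [  0.6  -0.  134.1] [ 0.011 -0.01  -1.   ]h.py:20: RuntimeWarning: Mean of empty slice.
  v,u=np.argwhere(w).mean(0);f=210/np.tan(np.radians(im["vertical_fov"])/2)
  ret = um.true_divide(
```

View pics/c8.png

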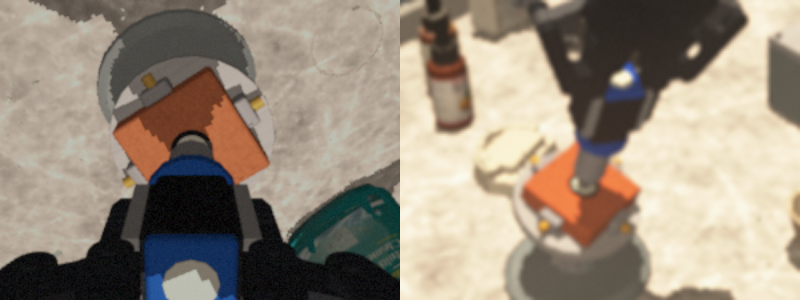

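The wrist and scene crops show the gauge square on the block with its tip in the ring (scene crop about (583,188)). The push is about 3.2 N, so the plunger is roughly half-way in, and the table's tilt has not changed.

```bash
python3 -c "from cell import *;print(finish_job())"
```

```text
the job is handed in; nothing more can be done
None
```

The job is handed in with the blue gauge still held on the white spot, square to the face within the measurement error (under about 1°) and pressed with about 3.2 N (roughly 6 mm of plunger travel); the table's measured tilt was unchanged and I touched nothing else.

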